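# Stand the conservator's tools in the tool stand

## Robot

A 6-joint arm with a two-finger parallel gripper is mounted at the origin on the work surface. World frame = base frame: x ahead of the robot, y to its left, z up, the work surface at z = 0. Lengths are in mm, angles in rad, forces in N, time in s.
With the tool pointing down it reaches from about 300 to 875 mm from the base axis. Payload 6.4 kg.
Tool frame: the origin (TCP) lies at the very end of the fingers, on their centre line; the grasp point (between the pads) lies 19 mm behind it; y points along the fingers, z is the direction in which the jaws open and shut, and the axes are right-handed (so a half turn about y gives the same grasp; the last joint's range is limited). The gripper opens to 85 mm and grips with 20 to 120 N. Pads are 22 mm wide; open, the fingers measure 114 mm over their backs; the gripper's body (76 mm by 85 mm) begins 54 mm behind the grasp point. The pads swing forward as they close: fully open they stand 13 mm farther back than shut.
Start: joints at [-1.38, 0.181, 1.607, -0, 1.354, -0.206], TCP at [222.237, -530.332, 231.288] pointing down, gripper open.
Joint ranges: [-2.99, 2.99], [-0.89, 2.07], [0.3, 2.58], [-1.14, 4.28], [0, 2.63], [-3.12, 3.12]. Speed limits (rad/s): [2.57, 2.57, 3.01, 3.14, 3.14, 3.14].

## Interface

Orientations are given as a unit quaternion [w, x, y, z].
In Python, from station import * gives the robot as it stands.
- The arm moves only by the tool jog_arm, never from a script. Its argument "plan" is a list of rows, each a list of 2 entries, a list of its own where there are three numbers: the shift along the tool's x, y, z in mm, then the turn about the tool's y in degrees. A call has 1 to 8 rows; each row shifts and turns the commanded pose from where the row before left it, along the tool's axes as they then stand; what a row does not reach is not made up. A row lasts 1/12 s, in which the tool goes at most 41.7 mm and 7.16 degrees, less where a joint would pass 70% of its speed; a pose out of reach is approached as far as the arm can. A call with a gripper value outside its range is refused whole. "gripper" is the finger opening in mm, from 0 to 85.4, set as the call begins (left out, the last holds). The fingers move at their own pace and stop on an object; "newtons" is the grip in N (left out, the last holds). Time passes only in rows, so rows that do not move let the fingers close. It gives the time, the measured TCP pose, the force and the opening at its end, in the units of the state.
- sense(): the state, without advancing time (a new reading comes with each control period).
- read_camera(name): name is "side" or "top"; returns a dict with "frame" (384x512x3 uint8, red, green, blue), "range_z" (384x512 float32, mm along the optical axis (not along the pixel's ray), 0 where there is no reading), "camera_matrix" (3x3 intrinsics, pixels), "rvec" (rotation vector, rad) and "tvec" (3), from world to camera coordinates, as OpenCV has them. Camera axes: x right, y down, z forward; pixel columns grow to the right and rows downward; lengths in mm; the calibration is good to about 2 mm. A picture is of the moment at which its call begins.
- job_done(): hands the job in, once; it reports no verdict.
Trained networks look in the newest picture that a camera, given by its name, has taken for a name from the list of things; names that differ only in an ending like _2 or _b are one class to them, and where a whole thing is asked for, a point or a joint stands for the part that bears it (a point fixed in the world has none). Each returns a list of dicts, best first, with "confidence" (0 to 1); they miss things now and then, are a little off and sometimes report something else, mostly with a low value. They report only what shows in the picture. A call takes as long as a camera call.
- search_frame(camera, query): "point" ([x, y, z] in mm, in world coordinates, good to about 4 mm: the middle of the surface that is visible of it).
- regions_of(camera, query): "region" (384x512 bool, what is visible of it).
- landmark_of(camera, query): "point" ([x, y, z] in mm, in world coordinates, good to about 4 mm: a listed point, or the origin of a listed thing).
The state is a dict: "clock": time; "joint_pos": joint angles; "qd": joint speeds; "joint_torque": joint torques, N m; "tcp_pos": TCP position; "ee_rot": TCP orientation; "ft_force": force on the tool from outside, world axes, zero at the start; "torque": the same for the moment, N m; "gripper_width": opening from 0.0 (shut) to 1.0 (fully open).
Only numpy, scipy, OpenCV 4.12 (cv2) and the standard library are available. Lean on these libraries where they do the work, as an engineer would, in place of code of your own. Each camera call takes 0.05 s, during which the arm holds its last target. There are 200 camera calls.

## Task

The treatment of the map is over: take the paste brush, the round brush and the spatula from the sloping rest and stand each, handle down and head up, right to the bottom of an empty tube of the tool stand - the stout-handled paste brush in the empty wide tube, the two slim tools in the empty narrow tubes, one in each. Do not let a tool drop on the bench, and leave the tools already in the stand and everything else on the bench where they are.

Things in the scene. Friction and masses are not known exactly. Their poses are not given: they have to be found in the camera images.
- tool_rest: Fixed sloping steel rest, base plate 170 x 200 mm, 5 thick; origin on the bench near its middle, x from its low side (near the robot) to its high side. Two rails along y, V notches at y = -62, 0, 62 mm: a tool lies in each pair, at 25 degrees, head at the far high side; which where varies. Rails hold the handle 25 and 135 mm from the butt; between them it is free all round.
- rest_low (a point): Middle of the tool rest's low side: the axis of a 12 mm handle in the middle notches passes here at its butt, 24 mm above the bench (its axis is 35 mm up at the low rail, 81 mm at the high rail; a 20 mm handle lies 5 mm higher). A lip behind the butts is as high as the axis.
- paste_brush: Flat paste brush, 205 mm long, about 60 g: round wooden handle 20 mm in diameter, 152 mm long, then flat ferrule and bristles (38 mm wide along y, 14 mm thick, the last 54 mm). Origin at the centre of the flat butt (handle end); +x along the axis to the head; y level, z upward, while it lies in the rest. Fits wide tubes only.
- round_brush: Round brush with a pointed dark tip, 205 mm long, about 30 g: wooden handle 12 mm in diameter for the first 145 mm, 11 mm metal ferrule, head at most 12 mm thick. Origin at the centre of the flat butt (handle end); +x along the axis to the head; y level, z upward, while it lies in the rest.
- spatula: Spatula, 205 mm long, about 40 g: wooden handle 12 mm in diameter for the first 145 mm, then a bolster and a steel blade 16 mm wide (along y), 3 mm thick, the last 45 mm. Origin at the centre of the flat butt (handle end); +x along the axis to the head; y level, z upward, while it lies in the rest.
- stand: Fixed tool stand: grey base plate 62 x 252 x 8 mm, long along y, with five upright open square aluminium tubes in a row, axes at y = -96, -48, 0, 48, 96 mm, in varying order. Origin at the centre of its underside, x away from the robot, z up. One wide and one narrow tube already hold a tool each; those reach 178 mm above the bench.
- narrow_a: Narrow upright square tube of the stand, inner width 20 mm, walls 3 mm, empty at the start. Origin on its axis at its underside (8 mm above the bench), z up, sides along the stand's x and y; inner floor 4 mm and rim 79 mm above the origin (87 mm above the bench): 75 mm deep.
- narrow_b: Narrow upright square tube of the stand, inner width 20 mm, walls 3 mm, empty at the start. Origin on its axis at its underside (8 mm above the bench), z up, sides along the stand's x and y; inner floor 4 mm and rim 79 mm above the origin (87 mm above the bench): 75 mm deep.
- wide_a: Wide upright square tube of the stand, inner width 30 mm, walls 3 mm, empty at the start. Origin on its axis at its underside (8 mm above the bench), z up, sides along the stand's x and y; inner floor 4 mm and rim 79 mm above the origin (87 mm above the bench): 75 mm deep.
- narrow_used: Narrow upright square tube of the stand, inner width 20 mm, walls 3 mm, holds the burnisher at the start. Origin on its axis at its underside (8 mm above the bench), z up, sides along the stand's x and y; inner floor 4 mm and rim 79 mm above the origin (87 mm above the bench): 75 mm deep.
- wide_used: Wide upright square tube of the stand, inner width 30 mm, walls 3 mm, holds the stencil brush at the start. Origin on its axis at its underside (8 mm above the bench), z up, sides along the stand's x and y; inner floor 4 mm and rim 79 mm above the origin (87 mm above the bench): 75 mm deep.
- burnisher: Burnisher with a black 12 mm handle and thin steel end, 166 mm long, standing in its narrow tube; stays. Origin at its butt, z up.
- stencil_brush: Stout stencil brush, handle 20 mm, head 22 mm in diameter, 155 mm long, standing in its wide tube; stays. Origin at its butt, z up.
- beaker: Glass beaker, 64 mm in diameter, 90 mm tall, between rest and stand; stays. Origin at the centre of its underside.
- amber_jar: Amber jar with a black cap, 52 mm in diameter, 75 mm tall, beyond the stand; stays. Origin at the centre of its underside.
- paste_pot: Low white pot, 44 mm in diameter, 42 mm tall, on the robot's side of the stand; stays. Origin at the centre of its underside.
- dish: Small white dish, 72 mm across, 28 mm tall, beyond the tool rest; stays. Origin at the centre of its underside.
- paste_brush_mid (a point): Point on the axis of the paste brush 100 mm from the butt: midway along the tool, on the handle.
- round_brush_mid (a point): Point on the axis of the round brush 100 mm from the butt: midway along the tool, on the handle.
- spatula_mid (a point): Point on the axis of the spatula 100 mm from the butt: midway along the tool, on the handle.

How it is judged:
By the outcome, as a careful person would: the job done as asked, in the order asked, and still so for the second after the job is handed in, with the robot touching nothing.
It also fails if it takes over 72 s, if anything falls off the work surface, if the arm or the gripper's body presses on something with over 40 N, if the wrist force passes 120 N, or if a joint passes its speed limit or range.

## Working session

There is one attempt and no reset: what is moved stays moved. The work goes in short steps, Python scripts to look and compute and a tool call to move; the robot and the scene stay as the last step left them, time stands still between calls to the robot, and variables do not carry over. Pictures are saved under pics/ and viewed, about 8 in all and at most 12, crops included, and the job is handed in when it is done.

Besides the shell and the picture viewer there is one more tool, called after "Request:" as name(argument=value, ...), one argument or row to a line, values as JSON. jog_arm: Moves the arm, as the interface text tells. Its arguments: {"type":"object","properties":{"plan":{"type":"array","items":{"type":"array"}},"gripper":{"type":"number"},"newtons":{"type":"number"}},"required":["plan"]}

```bash
mkdir -p pics; cat > h.py <<'E'
from station import *
import numpy as np, cv2
from scipy.spatial.transform import Rotation as R
def cloud(d):
    K=d["camera_matrix"];z=d["range_z"];v,u=np.indices(z.shape)
    c=np.stack([(u-K[0,2])*z/K[0,0],(v-K[1,2])*z/K[1,1],z],-1)
    M=cv2.Rodrigues(np.array(d["rvec"],float))[0]
    p=(c-np.array(d["tvec"]).ravel())@M; p[z==0]=np.nan
    return p
def proj(d,P):
    return cv2.projectPoints(np.array(P,float).reshape(-1,3),np.array(d["rvec"],float),np.array(d["tvec"],float),d["camera_matrix"],None)[0].reshape(-1,2)
def save(d,n,box=None,s=1):
    f=d["frame"][...,::-1]
    if box: f=f[box[1]:box[3],box[0]:box[2]]
    cv2.imwrite("pics/"+n,cv2.resize(f,None,fx=s,fy=s,interpolation=cv2.INTER_CUBIC))
E
python3 - <<'E'
from h import *
np.set_printoptions(precision=1,suppress=True)
s=sense();print(s)
for c in("top","side"):
    d=read_camera(c);save(d,c+"1.png",s=1.5)
    print(c,"cam pos",(-cv2.Rodrigues(np.array(d["rvec"],float))[0].T@np.array(d["tvec"],float).ravel()))
    for q in["rest_low","paste_brush","round_brush","spatula","paste_brush_mid","round_brush_mid","spatula_mid","stand","narrow_a","wide_a","narrow_used","wide_used","tool_rest"]:
        print(q,[(np.array(r["point"]),round(r["confidence"],2)) for r in landmark_of(c,q)][:3])
E
```

```text
{'clock': 0.0, 'joint_pos': array([-1.4,  0.2,  1.6, -0. ,  1.4, -0.2]), 'qd': array([-0., -0., -0., -0., -0.,  0.]), 'joint_torque': array([ -0. , -44.5, -35.1,  -0. ,   0. ,  -0. ]), 'tcp_pos': array([ 222.1, -529.8,  230.4]), 'ee_rot': array([ 0.1, -0.1,  0.7, -0.7]), 'ft_force': array([ 0.2, -0.5, -0.3]), 'torque': array([-0.,  0., -0.]), 'gripper_width': 1.00455524765059}
top cam pos [496.8  10.5 936.1]
rest_low [(array([ 431.1, -222. ,   23.6]), 0.82)]
paste_brush [(array([ 446.8, -165.6,   25.9]), 0.57)]
round_brush [(array([ 423.9, -282.1,   21.4]), 0.82), (array([559. , 201.9,   2. ]), 0.61)]
spatula [(array([ 433.3, -223.9,   21.1]), 0.62), (array([ 535.3, -177.5,   69.2]), 0.49), (array([555.4, 297.9,   9.3]), 0.37)]
paste_brush_mid [(array([ 534.3, -177.2,   70.7]), 0.71)]
round_brush_mid [(array([ 516. , -295.2,   67.3]), 0.57)]
spatula_mid [(array([ 528.1, -240. ,   65.4]), 0.79)]
stand []
narrow_a [(array([556.1, 202.4,   2.7]), 0.78), (array([555.6, 296.8,   8.3]), 0.66)]
wide_a [(array([559.6, 155.8,   0.7]), 0.64)]
narrow_used [(array([560.9, 103.9,   6.9]), 0.61), 
[... 453 characters left out ...]
.27)]
paste_brush_mid [(array([ 535.4, -181.5,   70.7]), 0.91), (array([657.1, 237.5,   2.8]), 0.32)]
round_brush_mid [(array([ 512.4, -301.4,   65.6]), 0.66)]
spatula_mid [(array([ 525.3, -234.9,   67.4]), 0.88)]
stand [(array([555.8, 196.6,  -0.1]), 0.81)]
narrow_a [(array([563. , 201.9,  11.1]), 0.72), (array([554.9, 299.8,  10. ]), 0.71), (array([ 509.6, -299.8,   63.9]), 0.29)]
wide_a [(array([559.1, 152.1,   7.4]), 0.66)]
narrow_used [(array([558.9, 103.7,   6.7]), 0.69)]
wide_used [(array([557.9, 247.5,   6.9]), 0.88), (array([494.7,  13.5,  -1.7]), 0.74), (array([ 522.5, -236.9,   -0.1]), 0.63)]
tool_rest [(array([ 521.4, -236.9,    0.2]), 0.87), (array([555. , 299.2,  13.1]), 0.21)]
```

View pics/top1.png

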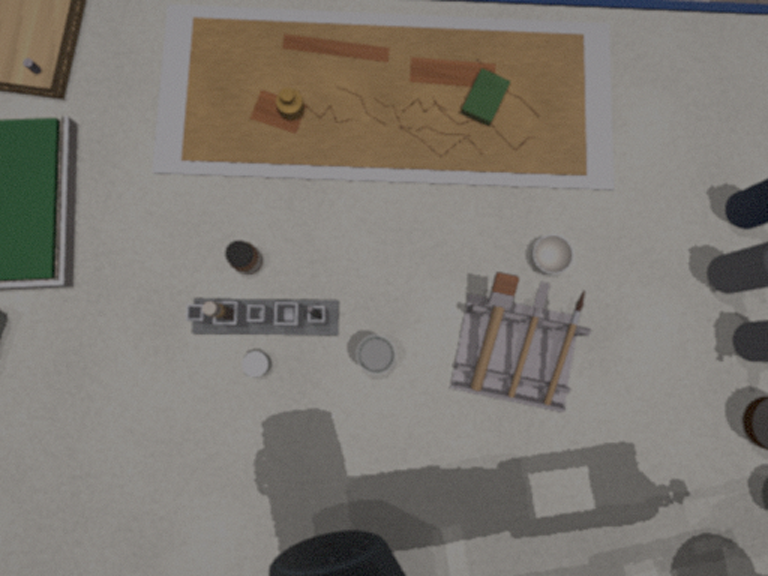

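View pics/side1.png

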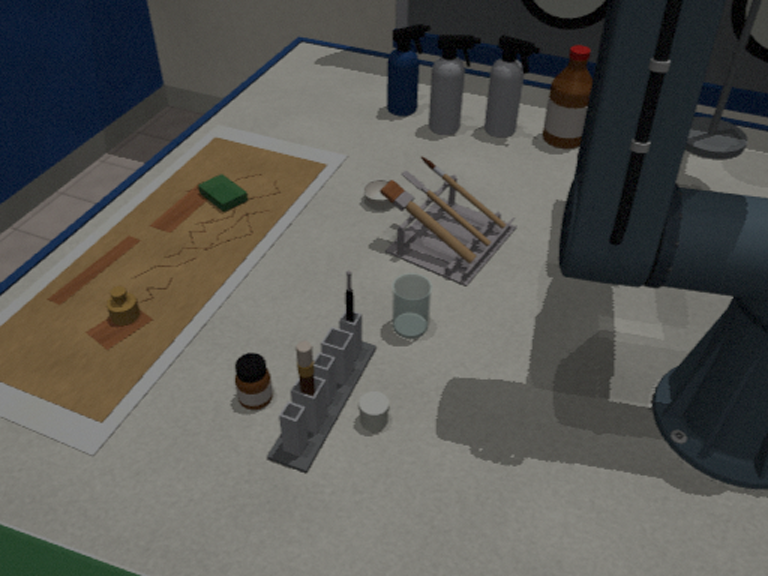

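```bash
python3 - <<'E'
from h import *
np.set_printoptions(precision=1,suppress=True)
for c in("top","side"):
    d=read_camera(c);P=cloud(d)
    for q in["paste_brush","spatula","round_brush"]:
        r=regions_of(c,q)
        if not r: print(c,q,"none");continue
        m=r[0]["region"]; p=P[m]; p=p[np.isfinite(p).all(1)]; p=p[(p[:,2]>15)&(p[:,2]<140)&(p[:,1]<-120)]
        a=p-np.median(p,0); 
        vx,vy,x0,y0=cv2.fitLine(p[:,:2].astype(np.float32),cv2.DIST_HUBER,0,.01,.01).ravel()
        if vx<0: vx,vy=-vx,-vy
        t=(p[:,:2]-[x0,y0])@[vx,vy]
        k=np.polyfit(t,p[:,2],1)
        y=lambda x:y0+vy/vx*(x-x0)
        tipx=x0+vx*np.percentile(t,99.5); buttx=x0+vx*np.percentile(t,.5)
        print(c,q,len(p),"yaw",np.degrees(np.arctan2(vy,vx)),"slope",np.degrees(np.arctan(k[0])),"butt",[buttx,y(buttx),np.percentile(p[:,2],1)],"tip",[tipx,y(tipx),np.percentile(p[:,2],99)])
    # stand rims
    m=np.isfinite(P).all(-1)&(P[...,2]>81)&(P[...,2]<93)&(abs(P[...,0]-558)<30)&(P[...,1]>75)&(P[...,1]<325)
    q=P[m]
    for y in(104,153,202,250,298):
        w=q[abs(q[:,1]-y)<23]
        if len(w)>4: print(c,y,len(w),"x",np.percentile(w[:,0],[2,98]),"y",np.percentile(w[:,1],[2,98]),"z",np.median(w[:,2]))
    m=np.isfinite(P).all(-1)&(P[...,2]>4)&(P[...,2]<12)&(abs(P[...,0]-558)<45)&(P[...,1]>60)&(P[...,1]<340)
    q=P[m]; rc=cv2.minAreaRect(q[:,:2].astype(np.float32)); print(c,"base",rc)
    print(q[:,:2].min(0),q[:,:2].max(0))
E
```

```text
top paste_brush 779 yaw -10.244832 slope 24.463519832524046 butt [np.float64(447.60698420221104), np.float64(-160.13441656927117), np.float64(38.29163297107774)] tip [np.float64(627.3482864438319), np.float64(-192.62020044875453), np.float64(121.44054736317014)]
top spatula 355 yaw -10.781182 slope 23.943198618371145 butt [np.float64(434.7360956728144), np.float64(-220.92612155241935), np.float64(28.20856736282501)] tip [np.float64(617.1136714747988), np.float64(-255.65443267854639), np.float64(111.58301883626285)]
  return _methods._mean(a, axis=axis, dtype=dtype,
  ret = um.true_divide(
Traceback (most recent call last):
cv2.error: OpenCV(4.12.0) /io/opencv/modules/imgproc/src/linefit.cpp:50: error: (-215:Assertion failed) count > 0 in function 'fitLine2D_wods'
```

```bash
python3 - <<'E'
from h import *
np.set_printoptions(precision=1,suppress=True)
for c in("top","side"):
    d=read_camera(c);P=cloud(d)
    for q in["paste_brush","spatula","round_brush"]:
      for r in regions_of(c,q):
        m=r["region"]; p=P[m]; p=p[np.isfinite(p).all(1)]; p=p[(p[:,2]>15)&(p[:,2]<140)&(p[:,1]<-120)]
        if len(p)<60: continue
        vx,vy,x0,y0=[float(v) for v in cv2.fitLine(p[:,:2].astype(np.float32),cv2.DIST_HUBER,0,.01,.01).ravel()]
        if vx<0: vx,vy=-vx,-vy
        t=(p[:,:2]-[x0,y0])@[vx,vy]
        k=np.polyfit(t,p[:,2],1)
        B=np.percentile(t,.5);T=np.percentile(t,99.5)
        print(c,q,len(p),"yaw",np.array([np.degrees(np.arctan2(vy,vx)),np.degrees(np.arctan(k[0]))]),"butt",np.array([x0+vx*B,y0+vy*B,np.polyval(k,B)]),"tip",np.array([x0+vx*T,y0+vy*T,np.polyval(k,T)]))
    m=np.isfinite(P).all(-1)&(P[...,2]>81)&(P[...,2]<93)&(abs(P[...,0]-558)<30)&(P[...,1]>75)&(P[...,1]<325)
    q=P[m]
    for y in(104,153,202,250,298):
        w=q[abs(q[:,1]-y)<23]
        if len(w)>4: print(c,y,len(w),"x",np.percentile(w[:,0],[2,98]),"y",np.percentile(w[:,1],[2,98]),"z",np.median(w[:,2]))
    m=np.isfinite(P).all(-1)&(P[...,2]>4)&(P[...,2]<12)&(abs(P[...,0]-558)<45)&(P[...,1]>60)&(P[...,1]<340)
    q=P[m]; print(c,"base",cv2.minAreaRect(q[:,:2].astype(np.float32)))
s=sense();M=R.from_quat(np.roll(s["ee_rot"],-1)).as_matrix();print(M,np.array(s["joint_pos"]))
E
```

```text
top paste_brush 769 yaw [-10.4  24.2] butt [ 445.8 -159.6   39.6] tip [ 627.8 -193.1  122.7]
top spatula 387 yaw [-10.6  23.8] butt [ 436.6 -221.6   31.1] tip [ 616.6 -255.2  111.8]
top spatula 326 yaw [-10.3  24.8] butt [ 426.2 -282.7   30.3] tip [ 592.3 -312.8  108.4]
top round_brush 354 yaw [-10.4  24.9] butt [ 423.9 -282.1   28.9] tip [ 600.5 -314.6  112.3]
top 104 51 x [546.1 570.6] y [ 92.2 116.6] z 87.80020241065608
top 153 91 x [540.3 576.3] y [134.6 170. ] z 86.88257668725623
top 202 63 x [545.4 570. ] y [187.3 213. ] z 87.13222405022738
top 250 75 x [539.2 573.4] y [229.7 264.8] z 86.87695038064744
top 298 63 x [542.6 566.8] y [283.1 308.6] z 86.98621895948209
top base ((558.1256713867188, 201.4404296875), (88.95243072509766, 273.5935363769531), 0.06758701801300049)
side paste_brush 637 yaw [-10.5  23.4] butt [ 444.4 -156.    38.2] tip [ 625.4 -189.6  117.6]
side spatula 323 yaw [-11.5  24.1] butt [ 433.  -218.6   28.1] tip [ 613.9 -255.3  110.5]
side round_brush 261 yaw [-10.   25.2] butt [ 421.5 -281.3   26.3] tip [ 590.2 -311.2  107.1]
side 104 87 x [543.4 569. ] y [ 91.1 118.4] z 85.33549542075468
side 153 127 x [537.  573.6] y [133.9 171.4] z 85.24682662352635
side 202 87 x [540.9 567.1] y [187.5 213.8] z 85.40167737316892
side 250 151 x [535.3 570.9] y [230.8 267. ] z 85.57998616148183
side 298 109 x [539.6 566.2] y [283.2 310. ] z 85.54705234228807
side base ((554.98046875, 200.6704559326172), (253.7837371826172, 72.10901641845703), 89.05189514160156)
[[-0.9  0.   0.4]
 [-0.4 -0.  -0.9]
 [-0.  -1.   0. ]] [-1.4  0.2  1.6  0.   1.4 -0.2]
```

```bash
cat >> h.py <<'E'
def go(target=None,yaw=None,n=True):
    """print turn (deg) to make jaws (tool -z) point at lateral yaw, and tool-frame shift to TCP target after the turn"""
    s=sense();M=R.from_quat(np.roll(s["ee_rot"],-1)).as_matrix()
    cur=np.degrees(np.arctan2(-M[1,0],-M[0,0])) # direction of -x_tool, = tool heading yaw
    yaw=cur if yaw is None else yaw
    t=-(yaw-cur)
    M2=M@R.from_euler('y',t,degrees=True).as_matrix()
    print("clk %.2f tcp %s yaw %.2f down %s F %s w %.3f"%(s["clock"],np.round(s["tcp_pos"],1),cur,np.round(M[:,1],3),np.round(s["ft_force"],1),s["gripper_width"]),"turn",round(t,2))
    if target is not None: print("shift xyz tool",np.round(M2.T@(np.array(target)-s["tcp_pos"]),1))
E
python3 -c "
from h import *
go([591.8,-188.5,200],-10.4)"
```

```text
clk 2.00 tcp [ 222.2 -530.3  231.3] yaw 22.73 down [ 0. -0. -1.] F [-0.8  1.  -0.4] w 0.999 turn 33.13
shift xyz tool [-301.8   31.3 -402.9]
```

Request:
jog_arm(
  plan=[
    [[0,0,0],6.63],
    [[0,0,0],6.63],
    [[0,0,0],6.63],
    [[0,0,0],6.63],
    [[0,0,0],6.61],
    [[-20,2,-26],0],
    [[-22,2,-30],0],
    [[-22,2,-30],0],
  ],
  gripper=58,
  newtons=25,
)

```text
clock: 2.67
tcp_pos: [301.0, -456.8, 225.2]
ee_rot: [-0.065, 0.065, 0.704, -0.704]
ft_force: [0.5, -0.1, -0.3]
gripper_width: 0.682
```

Request:
jog_arm(
  plan=[
    [[-22,2,-30],0],
    [[-22,2,-30],0],
    [[-22,2,-30],0],
    [[-22,2,-30],0],
    [[-22,2,-30],0],
    [[-22,2,-30],0],
    [[-22,2,-30],0],
    [[-22,2,-30],0],
  ],
)

```text
clock: 3.33
tcp_pos: [518.3, -251.5, 209.4]
ee_rot: [0.064, -0.064, -0.704, 0.704]
ft_force: [0.5, -0.4, 0.9]
gripper_width: 0.677
```

Request:
jog_arm(
  plan=[
    [[-22,2,-30],0],
    [[-22,2,-30],0],
    [[-15,2,-20],0],
    [[0,0,0],0],
    [[0,0,0],0],
  ],
)

```text
clock: 3.75
tcp_pos: [590.0, -183.7, 202.8]
ee_rot: [-0.063, 0.063, 0.704, -0.704]
ft_force: [0.3, -0.6, -0.2]
gripper_width: 0.676
```

```bash
python3 -c "
from h import *
go([591.8,-188.5,78],-10.4)"
```

```text
clk 3.75 tcp [ 590.  -183.7  202.8] yaw -10.23 down [-0.001  0.    -1.   ] F [ 0.3 -0.6 -0.2] w 0.676 turn 0.17
shift xyz tool [ -2.7 124.8   4.4]
```

Request:
jog_arm(
  plan=[
    [[-2.7,30,4.4],0.17],
    [[0,30,0],0],
    [[0,30,0],0],
    [[0,20,0],0],
    [[0,8,0],0],
    [[0,6.8,0],0],
    [[0,0,0],0],
    [[0,0,0],0],
  ],
)

```text
clock: 4.42
tcp_pos: [592.0, -190.7, 79.8]
ee_rot: [0.065, -0.066, -0.704, 0.704]
ft_force: [0.2, 0.2, 0.2]
gripper_width: 0.683
```

```bash
python3 -c "
from h import *
go([591.8,-188.5,78],-10.4)
d=read_camera('side');save(d,'g1.png',(220,80,380,200),4)"
```

```text
clk 4.42 tcp [ 592.  -190.7   79.8] yaw -10.60 down [ 0.002 -0.001 -1.   ] F [0.2 0.2 0.2] w 0.683 turn -0.2
shift xyz tool [ 0.6  1.8 -2.1]
```

View pics/g1.png

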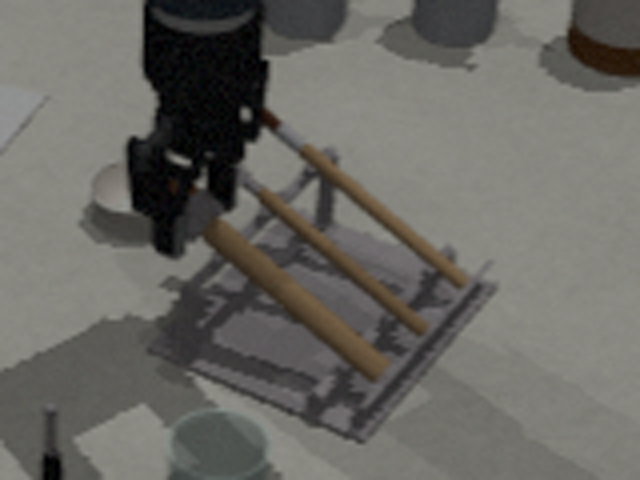

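The gripper (about px 140–250, 150–250) straddles the paste brush's ferrule just above the end of its handle. Nothing is touched yet, so I close and lift.

Request:
jog_arm(
  plan=[
    [[0,0,0],0],
    [[0,0,0],0],
    [[0,0,0],0],
    [[0,0,0],0],
    [[0,0,0],0],
    [[0,0,0],0],
  ],
  gripper=20,
  newtons=30,
)

```text
clock: 4.97
tcp_pos: [591.9, -189.7, 78.9]
ee_rot: [0.065, -0.065, -0.704, 0.704]
ft_force: [0.5, 1.0, 2.6]
gripper_width: 0.435
```

Request:
jog_arm(
  plan=[
    [[0,-6,0],0],
    [[0,-12,0],0],
    [[0,-20,0],0],
    [[0,-30,0],0],
    [[0,-30,0],0],
    [[0,-30,0],0],
    [[0,-30,0],0],
    [[0,0,0],0],
  ],
)

```text
clock: 5.63
tcp_pos: [594.5, -191.5, 245.4]
ee_rot: [0.061, -0.069, -0.702, 0.706]
ft_force: [1.4, -0.7, 0.4]
gripper_width: 0.429
```

```bash
python3 -c "
from h import *
go([590+135,152.5,230],1)
d=read_camera('side');save(d,'g2.png',(180,20,400,200),3)"
```

```text
clk 5.63 tcp [ 594.5 -191.5  245.4] yaw -10.56 down [ 0.011 -0.006 -1.   ] F [ 1.4 -0.7  0.4] w 0.429 turn -11.56
shift xyz tool [-136.3   14.7 -341.8]
```

View pics/g2.png

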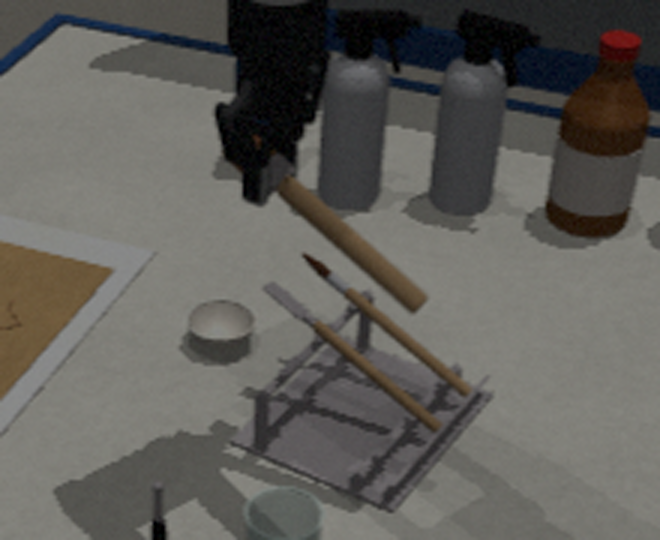

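Request:
jog_arm(
  plan=[
    [[0,0,0],-5.8],
    [[0,0,0],-5.76],
    [[-14,0,-30],0],
    [[-16,0,-36],0],
    [[-16,0,-36],0],
    [[-16,0,-36],0],
    [[-16,0,-36],0],
    [[-16,0,-36],0],
  ],
)

```text
clock: 6.35
tcp_pos: [681.5, 23.6, 235.4]
ee_rot: [0.005, -0.007, 0.707, -0.707]
ft_force: [0.5, -1.3, -0.7]
gripper_width: 0.435
```

Request:
jog_arm(
  plan=[
    [[-16,0,-36],0],
    [[-16,0,-36],0],
    [[-15,0,-36],0],
    [[-10,0,-24],0],
    [[0,0,0],0],
    [[0,0,0],0],
  ],
)

```text
clock: 6.85
tcp_pos: [735.7, 156.6, 234.6]
ee_rot: [-0.006, 0.008, -0.707, 0.707]
ft_force: [0.5, -0.3, -1.4]
gripper_width: 0.433
```

```bash
cat >> h.py <<'E'
def tool(c,q,lo=90):
    """axis fit of the held tool: handle points"""
    d=read_camera(c);P=cloud(d)
    for r in regions_of(c,q):
        p=P[r["region"]];p=p[np.isfinite(p).all(1)]
        t=sense()["tcp_pos"]
        p=p[(np.linalg.norm(p-t,axis=1)<230)]
        if len(p)<40: continue
        v=cv2.fitLine(p.astype(np.float32),cv2.DIST_HUBER,0,.01,.01).ravel()
        e=v[:3]*np.sign(v[2]); k=(p-v[3:])@e
        a=np.percentile(k,1);b=np.percentile(k,99)
        print(c,q,len(p),round(r["confidence"],2),"slope",round(float(np.degrees(np.arcsin(e[2]))),1),"dir",np.round(e,3),"low end",np.round(v[3:]+a*e,1),"high",np.round(v[3:]+b*e,1))
    return d
E
python3 -c "
from h import *
go([740,152.5,121],1)
tool('side','paste_brush');tool('top','paste_brush')"
```

```text
clk 6.85 tcp [735.7 156.6 234.6] yaw 1.16 down [-0.003 -0.001 -1.   ] F [ 0.5 -0.3 -1.4] w 0.433 turn 0.16
shift xyz tool [ -4.5 113.6   4.1]
side paste_brush 766 0.66 slope 25.8 dir [ 0.9   -0.02   0.435] low end [584.3 162.  188.6] high [738.5 158.7 263.1]
top paste_brush 92 0.72 slope 19.1 dir [ 0.894 -0.306  0.327] low end [584.5 155.4 192.2] high [613.1 145.6 202.7]
top paste_brush 42 0.71 slope 0.7 dir [ 0.048 -0.999  0.012] low end [573.  169.7  87.1] high [574.7 134.9  87.5]
```

Request:
jog_arm(
  plan=[
    [[-2,20,4],0],
    [[0,30,0],0],
    [[0,30,0],0],
    [[0,25,0],0],
    [[0,10,0],0],
    [[0,3,0],0],
    [[0,0,0],0],
  ],
)

```text
clock: 7.63
tcp_pos: [738.5, 149.9, 118.4]
ee_rot: [-0.006, 0.006, -0.707, 0.707]
ft_force: [0.6, 0.4, -0.4]
gripper_width: 0.431
```

Request:
jog_arm(
  plan=[
    [[4,0,0],0],
    [[4,0,0],0],
    [[3,-5,0],0],
    [[4,-8,0],0],
    [[6,-11,0],0],
    [[6,-11,0],0],
    [[0,0,0],0],
  ],
)

```text
clock: 8.22
tcp_pos: [712.3, 150.8, 158.2]
ee_rot: [0.008, -0.005, 0.707, -0.707]
ft_force: [1.1, 0.5, 0.1]
gripper_width: 0.436
```

```bash
python3 -c "
from h import *
go([701,152.5,165],1)
d=tool('side','paste_brush');save(d,'g3.png',(130,100,350,320),3)"
```

```text
clk 8.22 tcp [712.3 150.8 158.2] yaw 1.02 down [ 0.005  0.    -1.   ] F [1.1 0.5 0.1] w 0.436 turn 0.02
shift xyz tool [11.2 -6.9 -1.9]
side paste_brush 676 0.87 slope 37.3 dir [ 0.795 -0.021  0.606] low end [579.2 156.7  83.6] high [711.7 153.3 184.6]
```

View pics/g3.png

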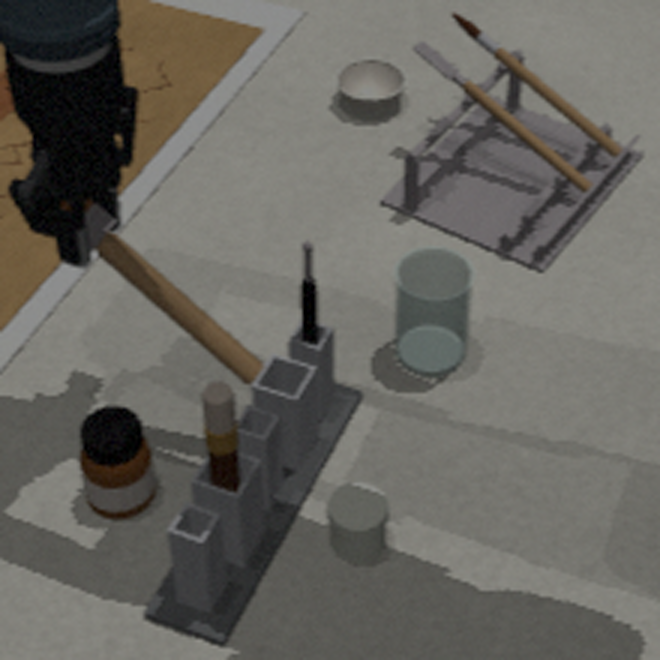

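The pivot works: the butt bears on the back face of the wide tube (px 260,370) and the slope has gone from 26° to 37°. I continue the arc.

Request:
jog_arm(
  plan=[
    [[11,-3,0],0],
    [[11,-10,0],0],
    [[10,-9,0],0],
    [[13,-8,0],0],
    [[12,-6,0],0],
    [[14,-6,0],0],
    [[13,-4,0],0],
    [[0,0,0],0],
  ],
)

```text
clock: 8.98
tcp_pos: [626.3, 149.2, 200.1]
ee_rot: [0.006, -0.006, 0.707, -0.707]
ft_force: [1.7, -0.2, -0.6]
gripper_width: 0.433
```

```bash
python3 -c "
from h import *
go([587,152.5,206],1)
d=tool('side','paste_brush')"
```

```text
clk 8.98 tcp [626.3 149.2 200.1] yaw 1.03 down [-0.  0. -1.] F [ 1.7 -0.2 -0.6] w 0.433 turn 0.03
shift xyz tool [39.2 -5.9 -4. ]
side paste_brush 499 0.96 slope 73.9 dir [ 0.273 -0.05   0.961] low end [581.5 158.3  65.8] high [626.6 150.  224.9]
```

Request:
jog_arm(
  plan=[
    [[12,-3,-1],0],
    [[12,-2,-1],0],
    [[10,-1,-1],0],
    [[6,0,0],0],
    [[0,0,0],0],
    [[0,0,0],0],
  ],
)

```text
clock: 9.58
tcp_pos: [587.8, 151.1, 205.4]
ee_rot: [-0.006, 0.006, -0.707, 0.707]
ft_force: [1.4, -0.2, -0.5]
gripper_width: 0.419
```

```bash
python3 -c "
from h import *
go([557,152.5,206],1)
d=tool('side','paste_brush');tool('top','paste_brush')"
```

```text
clk 9.58 tcp [587.8 151.1 205.4] yaw 0.99 down [ 0. -0. -1.] F [ 1.4 -0.2 -0.5] w 0.419 turn -0.01
shift xyz tool [30.7 -0.6 -1.9]
side paste_brush 358 0.89 slope 83.6 dir [0.109 0.022 0.994] low end [579.4 156.3  71.1] high [595.7 159.5 219.6]
side paste_brush 400 0.73 slope 71.5 dir [0.272 0.165 0.948] low end [536.6 292.3  22.3] high [555.7 303.9  88.9]
```

Request:
jog_arm(
  plan=[
    [[-3,-15,0],0],
    [[0,-20,0],0],
    [[0,-12,0],0],
    [[12,0,-1],0],
    [[12,0,-0.5],0],
    [[9,0,0],0],
    [[0,0,0],0],
    [[0,0,0],0],
  ],
)

```text
clock: 10.45
tcp_pos: [557.2, 152.3, 252.4]
ee_rot: [0.006, -0.006, 0.707, -0.707]
ft_force: [-0.2, -0.2, -1.0]
gripper_width: 0.422
```

```bash
python3 -c "
from h import *
go([557,152.5,206],1)
d=tool('side','paste_brush');tool('top','paste_brush');save(d,'g4.png',(150,130,300,300),4)"
```

```text
clk 10.45 tcp [557.2 152.3 252.4] yaw 1.00 down [-0.  0. -1.] F [-0.2 -0.2 -1. ] w 0.422 turn 0.0
shift xyz tool [ 0.2 46.4 -0.2]
side paste_brush 497 0.77 slope 79.4 dir [0.184 0.01  0.983] low end [532.  157.4 107.9] high [556.6 158.7 239.6]
top paste_brush 102 0.41 slope 80.0 dir [0.172 0.012 0.985] low end [534.1 145.9 114.8] high [549.  147.  199.4]
```

View pics/g4.png

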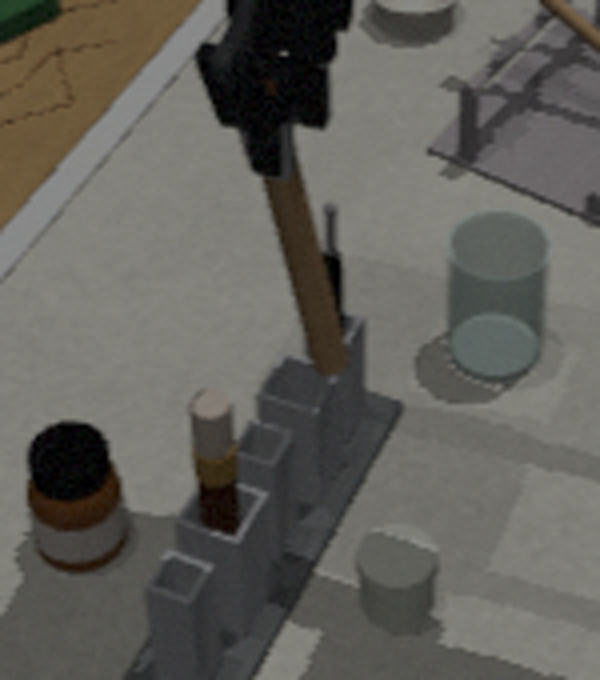

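The brush hangs about 8–10° off upright, with its butt at px (330,365), on the robot's side of the wide tube. I shift +16 mm in x, lower it partly, and straighten it against the inner wall.

Request:
jog_arm(
  plan=[
    [[-10,0,0],0],
    [[-6,0,0],0],
    [[0,10,0],0],
    [[0,10,0],0],
    [[0,8,0],0],
    [[0,0,0],0],
    [[0,0,0],0],
  ],
)

```text
clock: 11.23
tcp_pos: [572.6, 152.4, 223.1]
ee_rot: [-0.005, 0.007, -0.707, 0.707]
ft_force: [-0.1, 0.5, -0.2]
gripper_width: 0.42
```

```bash
python3 -c "
from h import *
go([557,152.5,206],1)
d=tool('side','paste_brush');tool('top','paste_brush');save(d,'g5.png',(150,130,300,300),4)"
```

```text
clk 11.23 tcp [572.6 152.4 223.1] yaw 1.00 down [-0.003 -0.    -1.   ] F [-0.1  0.5 -0.2] w 0.420 turn -0.0
shift xyz tool [15.5 17.1 -0.3]
side paste_brush 472 0.61 slope 79.7 dir [0.179 0.011 0.984] low end [544.9 157.2  66.5] high [570.6 158.7 207.4]
```

View pics/g5.png

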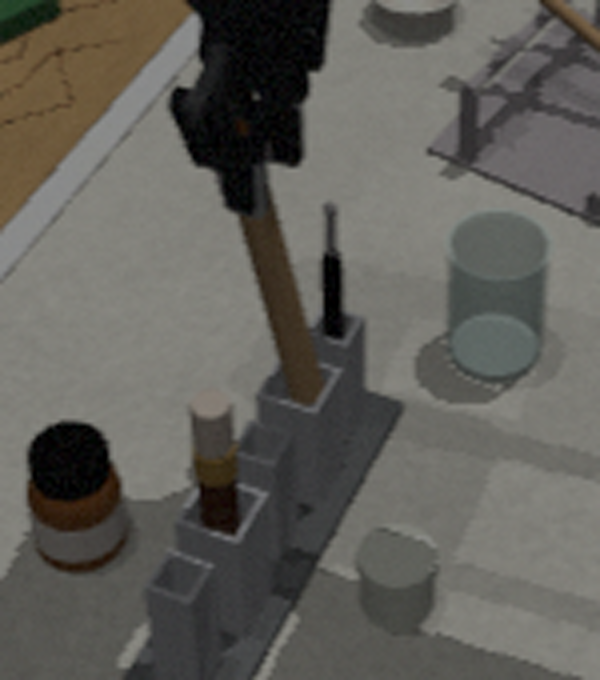

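Request:
jog_arm(
  plan=[
    [[0,10,0],0],
    [[0,10,0],0],
    [[4,4,0],0],
    [[4,4,0],0],
    [[4,5,0],0],
    [[3,6,0],0],
    [[0,0,0],0],
    [[0,0,0],0],
  ],
)

```text
clock: 12.1
tcp_pos: [558.2, 152.2, 185.2]
ee_rot: [-0.006, 0.006, -0.707, 0.707]
ft_force: [0.7, 0.0, -1.0]
gripper_width: 0.425
```

```bash
python3 -c "
from h import *
go([557,152.5,157],1)
d=tool('side','paste_brush')"
```

```text
clk 12.10 tcp [558.2 152.2 185.2] yaw 1.00 down [-0. -0. -1.] F [ 0.7  0.  -1. ] w 0.425 turn -0.0
shift xyz tool [ 1.1 28.2 -0.3]
side paste_brush 277 0.75 slope 81.9 dir [0.137 0.031 0.99 ] low end [549.7 157.2  79.6] high [561.7 159.9 166.8]
```

Request:
jog_arm(
  plan=[
    [[2,6,0],0],
    [[1,6,0],0],
    [[0,6,0],0],
    [[0,5,0],0],
    [[0,3,0],0],
    [[0,0,0],0],
  ],
)

```text
clock: 12.7
tcp_pos: [556.2, 152.1, 159.7]
ee_rot: [-0.007, 0.006, -0.707, 0.707]
ft_force: [1.3, -0.0, 3.0]
gripper_width: 0.423
```

```bash
python3 -c "
from h import *
go([557,152.5,157],1)
d=tool('side','paste_brush');save(d,'g6.png',(150,130,300,300),4)"
```

```text
clk 12.70 tcp [556.2 152.1 159.7] yaw 0.99 down [ 0.001 -0.    -1.   ] F [ 1.3 -0.   3. ] w 0.423 turn -0.01
shift xyz tool [-0.8  2.7 -0.4]
side paste_brush 192 0.73 slope 79.6 dir [0.171 0.058 0.984] low end [549.8 156.7  74.2] high [561.6 160.8 142.3]
side paste_brush 189 0.3 slope 80.6 dir [0.124 0.106 0.987] low end [540.7 105.   12.6] high [550.3 113.2  89. ]
```

Request:
jog_arm(
  plan=[
    [[0,1.5,0],0],
    [[0,0,0],0],
    [[0,0,0],0],
  ],
)

```text
clock: 13.05
tcp_pos: [556.8, 152.2, 159.5]
ee_rot: [0.007, -0.005, 0.707, -0.707]
ft_force: [2.2, 0.4, 8.0]
gripper_width: 0.42
```

Request:
jog_arm(
  plan=[
    [[0,0,0],0],
    [[0,0,0],0],
    [[0,0,0],0],
    [[0,0,0],0],
  ],
  gripper=47,
)

```text
clock: 13.38
tcp_pos: [554.7, 152.2, 157.1]
ee_rot: [-0.005, 0.007, -0.707, 0.707]
ft_force: [0.8, -0.1, 0.3]
gripper_width: 0.55
```

Request:
jog_arm(
  plan=[
    [[0,-8,0],0],
    [[0,-15,0],0],
    [[0,-25,0],0],
    [[0,-30,0],0],
    [[0,-30,0],0],
    [[0,0,0],0],
    [[0,0,0],0],
  ],
)

```text
clock: 13.97
tcp_pos: [556.7, 152.3, 268.9]
ee_rot: [0.008, -0.004, 0.707, -0.707]
ft_force: [0.3, 0.5, -1.2]
gripper_width: 0.552
```

```bash
python3 -c "
from h import *
go([580.6,-249,240],-10.4)
d=tool('side','paste_brush');save(d,'g6.png',(130,100,330,300),3)
d=read_camera('top');P=cloud(d);m=(abs(P[...,0]-557)<35)&(abs(P[...,1]-152)<30)&(P[...,2]>185)&(P[...,2]<225);p=P[m];print(len(p),p.min(0),p.max(0),np.median(p,0))"
```

```text
clk 13.97 tcp [556.7 152.3 268.9] yaw 1.00 down [ 0.005  0.    -1.   ] F [ 0.3  0.5 -1.2] w 0.552 turn 11.4
shift xyz tool [-95.8  28.9 390.5]
side paste_brush 601 0.84 slope 81.2 dir [0.153 0.012 0.988] low end [552.6 158.1  75.3] high [574.5 159.9 217. ]
9 [580.41227707 134.71874638 198.76467484] [586.81168266 143.25065206 217.52327752] [584.01432316 136.91349595 214.07886098]
```

View pics/g6.png

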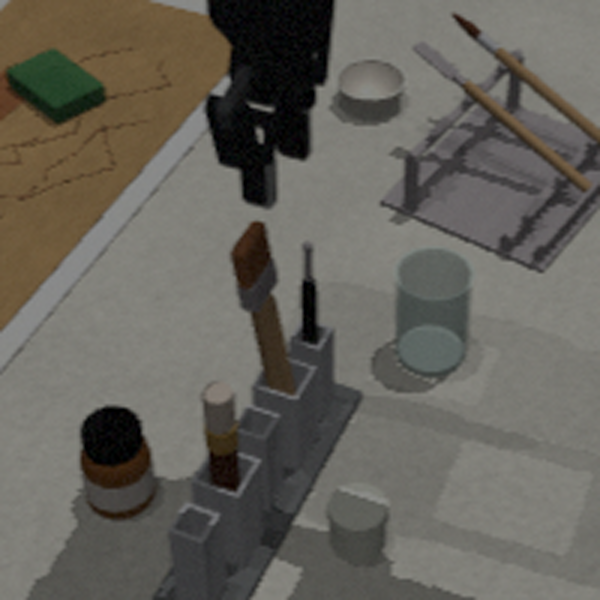

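Paste brush seated (top at 217 mm = 12 + 205, leaning a little inside its wide tube). Round brush next.

```bash
python3 -c "
from h import *
go([567.6,-310.2,180],-10.4)"
```

```text
clk 14.12 tcp [554.7 152.1 264.8] yaw 1.00 down [-0.002 -0.    -1.   ] F [ 0.2 -0.2 -0.7] w 0.551 turn 11.4
shift xyz tool [-96.3  84.8 452.3]
```

Request:
jog_arm(
  plan=[
    [[0,0,0],5.7],
    [[0,0,0],5.7],
    [[-7,0,32],0],
    [[-8,0,38],0],
    [[-8,0,38],0],
    [[-8,0,38],0],
    [[-8,0,38],0],
    [[-8,0,38],0],
  ],
  gripper=32,
)

```text
clock: 14.78
tcp_pos: [560.5, -76.1, 264.3]
ee_rot: [-0.065, 0.063, 0.704, -0.704]
ft_force: [1.4, 0.2, 0.1]
gripper_width: 0.372
```

Request:
jog_arm(
  plan=[
    [[-8,10,38],0],
    [[-8,10,38],0],
    [[-8,10,38],0],
    [[-8,15,38],0],
    [[-9,20,38],0],
    [[-8,20,32],0],
    [[0,0,0],0],
    [[0,0,0],0],
  ],
)

```text
clock: 15.45
tcp_pos: [567.4, -300.6, 177.9]
ee_rot: [-0.067, 0.063, 0.705, -0.703]
ft_force: [0.9, -0.2, 0.2]
gripper_width: 0.375
```

```bash
python3 -c "
from h import *
go([567.6,-310.2,73],-10.4)"
```

```text
clk 15.45 tcp [ 567.4 -300.6  177.9] yaw -10.59 down [-0.005  0.004 -1.   ] F [ 0.9 -0.2  0.2] w 0.375 turn -0.19
shift xyz tool [ -2.6 104.8   9.7]
```

Request:
jog_arm(
  plan=[
    [[-2.6,20,9.7],0],
    [[0,30,0],0],
    [[0,25,0],0],
    [[0,17,0],0],
    [[0,8,0],0],
    [[0,4,0],0],
    [[0,0,0],0],
    [[0,0,0],0],
  ],
)

```text
clock: 16.12
tcp_pos: [571.3, -309.9, 79.4]
ee_rot: [0.063, -0.064, -0.704, 0.705]
ft_force: [0.2, -0.5, 0.8]
gripper_width: 0.37
```

```bash
python3 -c "
from h import *
go([567.6,-310.2,73],-10.4)
d=read_camera('top');print(proj(d,[[567.6,-310.2,93]]))
d=read_camera('side');save(d,'g7.png',(230,60,390,180),4)"
```

```text
clk 16.12 tcp [ 571.3 -309.9   79.4] yaw -10.37 down [ 0.002 -0.001 -1.   ] F [ 0.2 -0.5  0.8] w 0.370 turn 0.03
shift xyz tool [3.6 6.4 0.9]
[[383.03527265 210.39021569]]
```

View pics/g7.png

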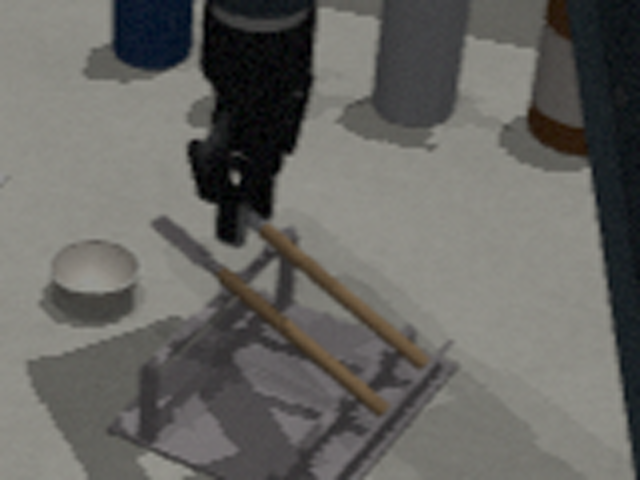

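The fingers (px 190–270, 140–245) are around the round brush's ferrule, just past the end of the wood.

Request:
jog_arm(
  plan=[
    [[2,5,0.5],0],
    [[0,0,0],0],
    [[0,0,0],0],
  ],
)

```text
clock: 16.47
tcp_pos: [568.1, -310.0, 73.0]
ee_rot: [-0.064, 0.064, 0.704, -0.704]
ft_force: [1.2, 0.1, 0.5]
gripper_width: 0.375
```

Request:
jog_arm(
  plan=[
    [[0,0,0],0],
    [[0,0,0],0],
    [[0,0,0],0],
    [[0,0,0],0],
    [[0,0,0],0],
    [[0,0,0],0],
  ],
  gripper=2,
  newtons=30,
)

```text
clock: 16.97
tcp_pos: [568.4, -310.3, 73.2]
ee_rot: [0.064, -0.064, -0.704, 0.704]
ft_force: [-0.9, -1.7, 1.1]
gripper_width: 0.113
```

Request:
jog_arm(
  plan=[
    [[0,-6,0],0],
    [[0,-12,0],0],
    [[0,-20,0],0],
    [[0,-30,0],0],
    [[0,-35,0],0],
    [[0,-35,0],0],
    [[0,-35,0],0],
    [[0,0,0],0],
  ],
)

```text
clock: 17.63
tcp_pos: [571.8, -312.3, 256.9]
ee_rot: [0.059, -0.069, -0.701, 0.707]
ft_force: [0.9, 0.1, 1.3]
gripper_width: 0.111
```

```bash
python3 -c "
from h import *
go([730,296.2,250],1)
tool('side','round_brush');tool('top','round_brush')"
```

```text
clk 17.63 tcp [ 571.8 -312.3  256.9] yaw -10.38 down [ 0.012 -0.009 -1.   ] F [0.9 0.1 1.3] w 0.111 turn -11.38
shift xyz tool [-168.7    3.1 -605.7]
side round_brush 277 0.68 slope 25.8 dir [ 0.886 -0.158  0.436] low end [ 425.6 -283.1  208. ] high [ 556.3 -306.4  272.3]
top round_brush 378 0.92 slope 25.1 dir [ 0.891 -0.163  0.424] low end [ 428.9 -282.8  207. ] high [ 557.8 -306.4  268.4]
```

Request:
jog_arm(
  plan=[
    [[0,0,0],-5.7],
    [[0,0,0],-5.68],
    [[-20,-5,-30],0],
    [[-20,-5,-34],0],
    [[-20,-5,-34],0],
    [[-20,-5,-34],0],
    [[-20,-5,-34],0],
    [[-20,-5,-34],0],
  ],
)

```text
clock: 18.5
tcp_pos: [684.7, -105.9, 274.0]
ee_rot: [0.005, -0.007, 0.708, -0.707]
ft_force: [-0.5, -0.4, 0.4]
gripper_width: 0.115
```

Request:
jog_arm(
  plan=[
    [[-20,-5,-34],0],
    [[-20,-5,-34],0],
    [[-2,0,-37],0],
    [[-1,0,-37],0],
    [[-1,0,-37],0],
    [[-1,0,-37],0],
    [[-1,0,-37],0],
    [[-1,0,-37],0],
  ],
)

```text
clock: 19.17
tcp_pos: [725.9, 184.5, 283.5]
ee_rot: [-0.005, 0.007, -0.707, 0.707]
ft_force: [2.1, -0.1, 0.4]
gripper_width: 0.118
```

Request:
jog_arm(
  plan=[
    [[-1,0,-37],0],
    [[-1,0,-37],0],
    [[0,0,-30],0],
    [[0,0,-10],0],
    [[0,0,0],0],
    [[0,0,0],0],
  ],
)

```text
clock: 19.67
tcp_pos: [726.5, 296.4, 284.0]
ee_rot: [-0.005, 0.007, -0.707, 0.708]
ft_force: [1.1, -0.5, -0.6]
gripper_width: 0.116
```

```bash
python3 -c "
from h import *
go([733,296.2,115],1)
tool('side','round_brush')
d=read_camera('top');P=cloud(d)
m=(P[...,0]>575)&(P[...,0]<780)&(P[...,1]>180)&(P[...,1]<340)&(P[...,2]>20)&(P[...,2]<110);p=P[m];print(len(p),np.nanmin(p,0),np.nanmax(p,0))"
```

```text
clk 19.67 tcp [726.5 296.4 284. ] yaw 1.02 down [-0.003 -0.001 -1.   ] F [ 1.1 -0.5 -0.6] w 0.116 turn 0.02
shift xyz tool [-6.90e+00  1.69e+02  1.00e-01]
side round_brush 538 0.75 slope 24.9 dir [0.907 0.016 0.421] low end [577.8 295.8 238.9] high [713.8 298.2 302.1]
side round_brush 106 0.74 slope 0.7 dir [-0.572  0.82   0.012] low end [672.8 228.4  74. ] high [650.7 260.   74.5]
406 [629.78440432 211.26681083  20.14771266] [679.95222799 259.33619066  79.59627616]
```

Request:
jog_arm(
  plan=[
    [[-4.5,20,0],0],
    [[0,35,0],0],
    [[0,35,0],0],
    [[0,35,0],0],
    [[0,25,0],0],
    [[0,13,0],0],
    [[0,5,0],0],
    [[0,0,0],0],
  ],
)

```text
clock: 20.48
tcp_pos: [731.6, 295.5, 117.3]
ee_rot: [-0.005, 0.006, -0.707, 0.707]
ft_force: [-0.5, 0.6, -0.4]
gripper_width: 0.119
```

```bash
python3 -c "
from h import *
go([716,296.2,117],1)
tool('side','round_brush')"
```

```text
clk 20.48 tcp [731.6 295.5 117.3] yaw 0.89 down [-0.001 -0.    -1.   ] F [-0.5  0.6 -0.4] w 0.119 turn -0.11
shift xyz tool [15.6  0.3 -0.9]
side round_brush 438 0.64 slope 25.1 dir [0.906 0.01  0.423] low end [584.2 295.3  72.5] high [718.2 296.9 135.2]
```

Request:
jog_arm(
  plan=[
    [[8,0,0],0],
    [[7,0,0],0],
    [[6,-12,0],0],
    [[6,-11,0],0],
    [[9,-12,0],0],
    [[9,-10,0],0],
    [[10,-10,0],0],
    [[11,-8,0],0],
  ],
)

```text
clock: 21.25
tcp_pos: [666.8, 296.0, 185.0]
ee_rot: [0.008, -0.004, 0.707, -0.707]
ft_force: [3.8, 0.6, 1.1]
gripper_width: 0.114
```

```bash
python3 -c "
from h import *
go([665,296.2,180],1)
tool('side','round_brush')"
```

```text
clk 21.25 tcp [666.8 296.  185. ] yaw 0.97 down [ 0.006  0.001 -1.   ] F [3.8 0.6 1.1] w 0.114 turn -0.03
shift xyz tool [ 1.8  5.  -0.3]
side round_brush 375 0.56 slope 55.7 dir [0.564 0.007 0.826] low end [571.3 296.7  81.7] high [652.9 297.8 201.1]
side round_brush 454 0.48 slope 1.0 dir [-0.579 -0.815  0.017] low end [567.6 333.1   6.6] high [514.9 258.9   8.1]
```

Request:
jog_arm(
  plan=[
    [[12,-4,0],0],
    [[12,-5,0],0],
    [[13,-5,0],0],
    [[13,-4,0],0],
    [[14,-3,0],0],
    [[14,-2,0],0],
    [[12,0,0],0],
    [[0,0,0],0],
  ],
)

```text
clock: 22.02
tcp_pos: [574.3, 294.6, 204.8]
ee_rot: [0.006, -0.006, 0.707, -0.707]
ft_force: [0.3, 0.2, -0.0]
gripper_width: 0.115
```

```bash
python3 -c "
from h import *
go([554,296.2,180],1)
tool('side','round_brush');tool('top','round_brush')"
```

```text
clk 22.02 tcp [574.3 294.6 204.8] yaw 1.03 down [-0.  0. -1.] F [ 0.3  0.2 -0. ] w 0.115 turn 0.03
shift xyz tool [20.2 24.8 -1.9]
side round_brush 245 0.76 slope 87.5 dir [-0.044 -0.003  0.999] low end [570.6 298.6  82.6] high [565.1 298.2 207.4]
```

Request:
jog_arm(
  plan=[
    [[-3,-10,0],0],
    [[0,-18,0],0],
    [[0,-14,-1.2],0],
    [[10,0,0],0],
    [[10,0,0],0],
    [[3,0,0],0],
    [[0,0,0],0],
    [[0,0,0],0],
  ],
)

```text
clock: 22.88
tcp_pos: [555.4, 294.9, 245.5]
ee_rot: [-0.006, 0.006, -0.707, 0.707]
ft_force: [-0.3, -0.6, -0.2]
gripper_width: 0.115
```

```bash
python3 -c "
from h import *
go([554,296.2,155],1)
tool('side','round_brush');d=tool('top','round_brush');
d=read_camera('side');save(d,'g8.png',(130,130,280,300),4)"
```

```text
clk 22.88 tcp [555.4 294.9 245.5] yaw 0.98 down [-0.001 -0.    -1.   ] F [-0.3 -0.6 -0.2] w 0.115 turn -0.02
shift xyz tool [ 1.3 90.5 -1.3]
side round_brush 305 0.74 slope 87.9 dir [-0.036  0.007  0.999] low end [552.5 297.8  83.4] high [546.9 299.  237.5]
top round_brush 56 0.44 slope 86.5 dir [-0.061 -0.     0.998] low end [556.3 289.6 114.4] high [551.5 289.6 192.6]
```

View pics/g8.png

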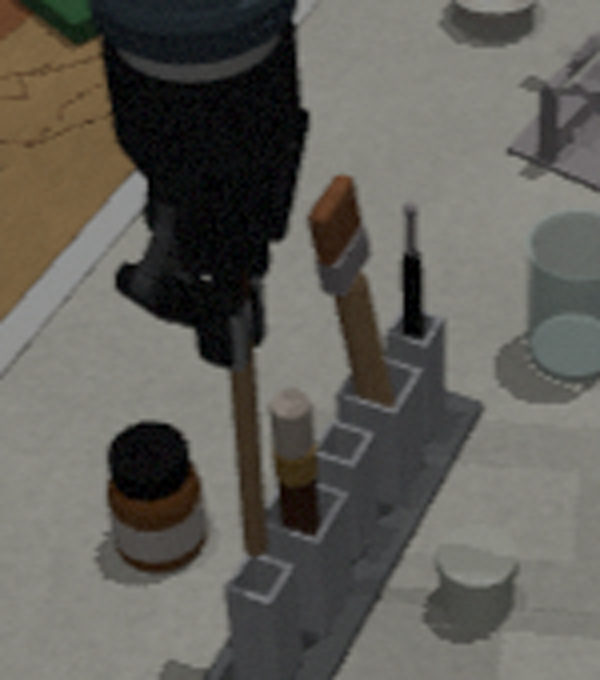

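Request:
jog_arm(
  plan=[
    [[2.5,0,-1.7],0],
    [[0,6,0],0],
    [[0,8,0],0],
    [[0,8,0],0],
    [[0,8,0],0],
    [[0,0,0],0],
  ],
)

```text
clock: 23.63
tcp_pos: [551.7, 296.2, 212.9]
ee_rot: [-0.004, 0.007, -0.707, 0.708]
ft_force: [-0.2, -0.9, -0.8]
gripper_width: 0.119
```

```bash
python3 -c "
from h import *
go([554,296.2,155],1)
tool('side','round_brush');d=tool('top','round_brush')"
```

```text
clk 23.63 tcp [551.7 296.2 212.9] yaw 0.97 down [-0.004 -0.001 -1.   ] F [-0.2 -0.9 -0.8] w 0.119 turn -0.03
shift xyz tool [-2.6 57.9 -0. ]
side round_brush 260 0.52 slope 87.8 dir [-0.038 -0.003  0.999] low end [547.4 300.1  86.1] high [542.5 299.8 216.7]
side round_brush 348 0.37 slope 75.9 dir [ 0.158 -0.185  0.97 ] low end [539.8 170.6  28. ] high [550.  158.5  91. ]
top round_brush 62 0.43 slope 86.2 dir [-0.048 -0.045  0.998] low end [553.7 294.2  60. ] high [541.8 283.3 303.5]
```

Request:
jog_arm(
  plan=[
    [[-1,10,0],0],
    [[0,12,0],0],
    [[0,12,0],0],
    [[0,10,0],0],
    [[0,6,0],0],
    [[0,4,0],0],
    [[0,0,0],0],
  ],
)

```text
clock: 24.42
tcp_pos: [553.3, 296.5, 160.4]
ee_rot: [-0.005, 0.007, -0.707, 0.707]
ft_force: [-0.1, 1.1, -0.1]
gripper_width: 0.119
```

Request:
jog_arm(
  plan=[
    [[0,2,0],0],
    [[0,0,0],0],
    [[0,0,0],0],
  ],
)

```text
clock: 24.67
tcp_pos: [554.4, 296.8, 160.6]
ee_rot: [0.006, -0.006, 0.707, -0.707]
ft_force: [0.7, 0.6, -0.7]
gripper_width: 0.116
```

Request:
jog_arm(
  plan=[
    [[0,2,0],0],
    [[0,1.5,0],0],
    [[0,0,0],0],
    [[0,0,0],0],
  ],
)

```text
clock: 25.0
tcp_pos: [554.0, 296.7, 156.4]
ee_rot: [-0.006, 0.006, -0.707, 0.707]
ft_force: [-0.0, -0.4, -1.4]
gripper_width: 0.114
```

Request:
jog_arm(
  plan=[
    [[0,2,0],0],
    [[0,0,0],0],
    [[0,0,0],0],
  ],
)

```text
clock: 25.25
tcp_pos: [553.9, 296.7, 154.3]
ee_rot: [-0.006, 0.006, -0.707, 0.707]
ft_force: [0.6, 0.3, -0.7]
gripper_width: 0.118
```

Request:
jog_arm(
  plan=[
    [[0,2,0],0],
    [[0,1,0],0],
    [[0,0,0],0],
    [[0,0,0],0],
  ],
)

```text
clock: 25.58
tcp_pos: [554.2, 296.7, 151.6]
ee_rot: [0.006, -0.006, 0.707, -0.707]
ft_force: [0.7, -0.3, 1.0]
gripper_width: 0.117
```

Request:
jog_arm(
  plan=[
    [[0,0,0],0],
    [[0,0,0],0],
    [[0,0,0],0],
    [[0,0,0],0],
  ],
  gripper=22,
)

```text
clock: 25.92
tcp_pos: [554.0, 296.7, 151.4]
ee_rot: [-0.006, 0.006, -0.707, 0.707]
ft_force: [0.0, -0.4, -0.3]
gripper_width: 0.26
```

Request:
jog_arm(
  plan=[
    [[0,-8,0],0],
    [[0,-15,0],0],
    [[0,-25,0],0],
    [[0,-35,0],0],
    [[0,-35,0],0],
    [[0,0,0],0],
  ],
)

```text
clock: 26.42
tcp_pos: [557.6, 297.9, 279.2]
ee_rot: [0.011, -0.001, 0.708, -0.706]
ft_force: [-0.0, 0.9, 0.7]
gripper_width: 0.256
```

```bash
python3 -c "
from h import *
go([580.6,-249,180],-10.4)
tool('side','round_brush')"
```

```text
clk 26.42 tcp [557.6 297.9 279.2] yaw 0.99 down [ 0.013  0.004 -1.   ] F [-0.   0.9  0.7] w 0.256 turn 11.39
shift xyz tool [-120.1   97.2  534.4]
side round_brush 279 0.68 slope 88.9 dir [-0.004 -0.018  1.   ] low end [546.9 301.4  83.2] high [546.4 299.1 212.4]
```

Round brush standing (upright within 1°, top ≈ 215 mm). Now the spatula.

Request:
jog_arm(
  plan=[
    [[0,0,0],5.7],
    [[0,0,0],5.69],
    [[-8,0,32],0],
    [[-8.5,0,38],0],
    [[-8.5,0,38],0],
    [[-8.5,0,38],0],
    [[-8.5,0,38],0],
    [[-8.5,0,38],0],
  ],
  gripper=34,
)

```text
clock: 27.18
tcp_pos: [562.4, 67.6, 268.0]
ee_rot: [-0.065, 0.063, 0.704, -0.704]
ft_force: [1.1, -0.2, 0.6]
gripper_width: 0.399
```

Request:
jog_arm(
  plan=[
    [[-8.5,0,38],0],
    [[-8.5,0,38],0],
    [[-8.5,10,38],0],
    [[-8.5,12,38],0],
    [[-8.5,12,38],0],
    [[-8.5,13,38],0],
    [[-8.5,12,38],0],
    [[-8.5,12,38],0],
  ],
)

```text
clock: 27.85
tcp_pos: [574.3, -243.4, 196.3]
ee_rot: [-0.065, 0.063, 0.705, -0.704]
ft_force: [-0.2, 0.7, -0.0]
gripper_width: 0.399
```

Request:
jog_arm(
  plan=[
    [[-1,12,8],0],
    [[0,12,0],0],
    [[0,0,0],0],
    [[0,0,0],0],
  ],
)

```text
clock: 28.18
tcp_pos: [574.2, -248.0, 172.8]
ee_rot: [-0.065, 0.063, 0.705, -0.703]
ft_force: [-0.4, 1.0, 0.3]
gripper_width: 0.396
```

```bash
python3 -c "
from h import *
go([580.6,-249,74],-10.4)"
```

```text
clk 28.18 tcp [ 574.2 -248.   172.8] yaw -10.36 down [-0.003  0.003 -1.   ] F [-0.4  1.   0.3] w 0.396 turn 0.04
shift xyz tool [-6.8 98.8  0. ]
```

Request:
jog_arm(
  plan=[
    [[-6.8,20,0],0],
    [[0,30,0],0],
    [[0,25,0],0],
    [[0,14,0],0],
    [[0,6,0],0],
    [[0,4,0],0],
    [[0,0,0],0],
    [[0,0,0],0],
  ],
)

```text
clock: 28.85
tcp_pos: [582.8, -251.6, 77.1]
ee_rot: [0.063, -0.065, -0.704, 0.705]
ft_force: [0.8, 0.2, 1.1]
gripper_width: 0.398
```

```bash
python3 -c "
from h import *
go([580.6,-249,74],-10.4)"
```

```text
clk 28.85 tcp [ 582.8 -251.6   77.1] yaw -10.39 down [ 0.002 -0.001 -1.   ] F [0.8 0.2 1.1] w 0.398 turn 0.01
shift xyz tool [ 2.6  3.1 -2.1]
```

Request:
jog_arm(
  plan=[
    [[1,2,-1.5],0],
    [[0,0,0],0],
  ],
)

```text
clock: 29.02
tcp_pos: [581.5, -249.8, 74.5]
ee_rot: [0.064, -0.065, -0.704, 0.704]
ft_force: [0.5, 0.2, 0.2]
gripper_width: 0.403
```

Request:
jog_arm(
  plan=[
    [[0,0,0],0],
    [[0,0,0],0],
    [[0,0,0],0],
    [[0,0,0],0],
    [[0,0,0],0],
    [[0,0,0],0],
  ],
  gripper=4,
  newtons=35,
)

```text
clock: 29.52
tcp_pos: [581.4, -249.9, 74.0]
ee_rot: [0.064, -0.064, -0.704, 0.704]
ft_force: [-1.1, 0.4, 3.6]
gripper_width: 0.171
```

Request:
jog_arm(
  plan=[
    [[0,-5,0],0],
    [[0,-8,0],0],
    [[0,-10,0],0],
    [[0,-10,0],0],
    [[0,0,0],0],
  ],
)

```text
clock: 29.93
tcp_pos: [582.6, -250.7, 109.8]
ee_rot: [0.063, -0.066, -0.703, 0.705]
ft_force: [1.3, 0.8, -0.1]
gripper_width: 0.168
```

```bash
python3 -c "
from h import *
go([730,200.4,297],1)
tool('side','spatula');tool('top','spatula')"
```

```text
clk 29.93 tcp [ 582.6 -250.7  109.8] yaw -10.41 down [ 0.004 -0.003 -1.   ] F [ 1.3  0.8 -0.1] w 0.168 turn -11.41
shift xyz tool [-156.  -187.8 -447.9]
side spatula 303 0.78 slope 26.7 dir [ 0.88  -0.152  0.449] low end [ 435.7 -223.2   57.7] high [ 569.5 -246.3  126. ]
```

Request:
jog_arm(
  plan=[
    [[0,-28,0],0],
    [[0,-40,0],0],
    [[0,-40,0],0],
    [[0,-40,0],0],
    [[0,-40,0],0],
    [[0,0,0],-5.7],
    [[0,0,0],-5.71],
    [[0,0,0],0],
  ],
)

```text
clock: 30.8
tcp_pos: [581.0, -249.7, 294.9]
ee_rot: [-0.008, 0.007, -0.707, 0.707]
ft_force: [-0.8, -0.5, -1.2]
gripper_width: 0.171
```

Request:
jog_arm(
  plan=[
    [[-18,0,-28],0],
    [[-20,0,-34],0],
    [[-20,0,-34],0],
    [[-20,0,-34],0],
    [[-20,0,-34],0],
    [[-20,0,-34],0],
    [[-20,0,-34],0],
    [[-18,0,-34],0],
  ],
)

```text
clock: 31.47
tcp_pos: [732.6, 20.9, 292.6]
ee_rot: [0.004, -0.006, 0.707, -0.707]
ft_force: [-0.4, -0.6, -0.2]
gripper_width: 0.169
```

Request:
jog_arm(
  plan=[
    [[0,0,-38],0],
    [[0,0,-38],0],
    [[0,0,-38],0],
    [[0,0,-38],0],
    [[0,0,-22],0],
    [[0,0,-8],0],
    [[0,0,0],0],
    [[0,0,0],0],
  ],
)

```text
clock: 32.13
tcp_pos: [729.0, 200.3, 293.3]
ee_rot: [-0.005, 0.006, -0.707, 0.707]
ft_force: [0.2, -0.3, -0.3]
gripper_width: 0.168
```

```bash
python3 -c "
from h import *
go([735,200.4,117],1)
tool('side','spatula')"
```

```text
clk 32.13 tcp [729.  200.3 293.3] yaw 0.93 down [-0.002 -0.001 -1.   ] F [ 0.2 -0.3 -0.3] w 0.168 turn -0.07
shift xyz tool [ -6.3 176.3  -0.2]
side spatula 489 0.62 slope 25.4 dir [0.903 0.014 0.43 ] low end [578.4 200.5 244. ] high [716.7 202.6 309.9]
```

Request:
jog_arm(
  plan=[
    [[-5,20,0],0],
    [[0,37,0],0],
    [[0,37,0],0],
    [[0,37,0],0],
    [[0,26,0],0],
    [[0,13,0],0],
    [[0,5,0],0],
    [[0,0,0],0],
  ],
)

```text
clock: 32.9
tcp_pos: [734.3, 199.7, 118.9]
ee_rot: [-0.005, 0.006, -0.707, 0.707]
ft_force: [0.2, 0.5, -0.7]
gripper_width: 0.171
```

Request:
jog_arm(
  plan=[
    [[8,0,0],0],
    [[7,0,0],0],
    [[6,-10,0],0],
    [[6,-10,0],0],
    [[9,-11,0],0],
    [[9,-10,0],0],
    [[10,-10,0],0],
    [[11,-8,0],0],
  ],
)

```text
clock: 33.57
tcp_pos: [669.9, 199.9, 183.0]
ee_rot: [0.009, -0.004, 0.707, -0.707]
ft_force: [2.8, -0.1, 1.3]
gripper_width: 0.173
```

```bash
python3 -c "
from h import *
go([667,200.4,180],1)
tool('side','spatula')"
```

```text
clk 33.57 tcp [669.9 199.9 183. ] yaw 0.98 down [ 0.007  0.001 -1.   ] F [ 2.8 -0.1  1.3] w 0.173 turn -0.02
shift xyz tool [ 2.9  3.  -0.5]
side spatula 253 0.67 slope 53.5 dir [ 0.595 -0.002  0.803] low end [594.7 201.7 105.3] high [656.7 201.5 189.1]
```

Request:
jog_arm(
  plan=[
    [[12,-4,0],0],
    [[12,-5,0],0],
    [[13,-5,0],0],
    [[13,-4,0],0],
    [[14,-3,0],0],
    [[14,-2,0],0],
    [[12,0,0],0],
    [[0,0,0],0],
  ],
)

```text
clock: 34.33
tcp_pos: [577.6, 198.6, 202.7]
ee_rot: [0.007, -0.006, 0.707, -0.707]
ft_force: [2.5, 1.0, -0.3]
gripper_width: 0.173
```

```bash
python3 -c "
from h import *
go([556,200.4,180],1)
tool('side','spatula');tool('top','spatula')"
```

```text
clk 34.33 tcp [577.6 198.6 202.7] yaw 1.02 down [ 0.002  0.    -1.   ] F [ 2.5  1.  -0.3] w 0.173 turn 0.02
shift xyz tool [21.6 22.7 -2.2]
side spatula 110 0.69 slope 85.5 dir [0.075 0.022 0.997] low end [574.2 201.9 123.2] high [579.3 203.4 189.9]
side spatula 86 0.35 slope 89.5 dir [0.004 0.007 1.   ] low end [554.7 108.3  84.9] high [554.9 108.7 142.7]
```

Request:
jog_arm(
  plan=[
    [[-3,-12,0],0],
    [[0,-20,0],0],
    [[0,-14,-1.5],0],
    [[9,0,0],0],
    [[9,0,0],0],
    [[3,0,0],0],
    [[0,0,0],0],
    [[0,0,0],0],
  ],
)

```text
clock: 35.2
tcp_pos: [559.3, 199.5, 246.5]
ee_rot: [-0.006, 0.007, -0.707, 0.707]
ft_force: [-0.5, 0.1, -1.1]
gripper_width: 0.166
```

```bash
python3 -c "
from h import *
go([556,200.4,155],1)
d=tool('side','spatula');tool('top','spatula')
print(proj(d,[[556,200.4,87]])); save(d,'g9.png',(130,130,280,300),4)"
```

```text
clk 35.20 tcp [559.3 199.5 246.5] yaw 1.01 down [-0.002 -0.    -1.   ] F [-0.5  0.1 -1.1] w 0.166 turn 0.01
shift xyz tool [ 3.1 91.5 -1. ]
side spatula 270 0.87 slope 82.7 dir [0.128 0.    0.992] low end [542.3 203.1 111.8] high [557.8 203.1 232.2]
top spatula 352 0.67 slope 48.2 dir [0.473 0.471 0.745] low end [634.8 214.7  41. ] high [662.2 242.   84.2]
top spatula 44 0.58 slope 83.2 dir [0.117 0.012 0.993] low end [545.  195.5 114.9] high [554.3 196.4 193.4]
[[214.71997973 240.07176152]]
```

View pics/g9.png

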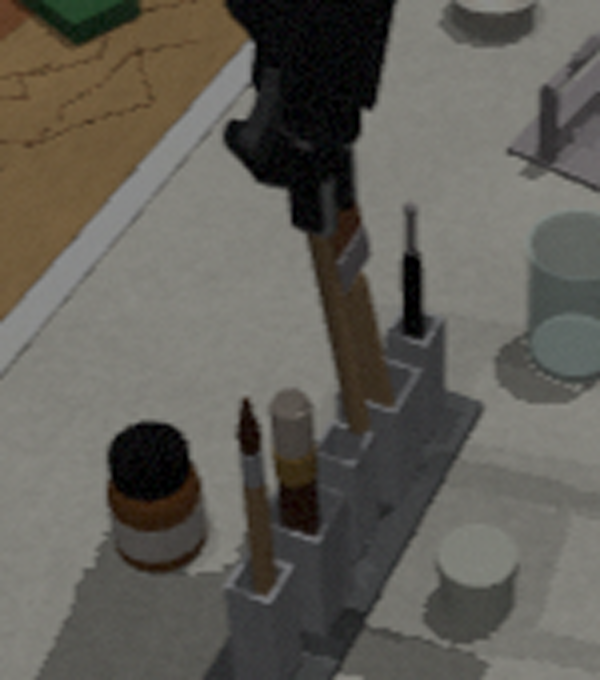

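The spatula hangs 7° off upright with its butt at px (350,430), about 10 mm toward the robot from the tube opening. I shift +9.5 mm and insert it as before.

Request:
jog_arm(
  plan=[
    [[-9.5,0,-1],0],
    [[0,0,0],0],
    [[0,7,0],0],
    [[0,8,0],0],
    [[0,8,0],0],
    [[0,7,0],0],
    [[0,0,0],0],
    [[0,0,0],0],
  ],
)

```text
clock: 36.07
tcp_pos: [569.1, 200.6, 216.5]
ee_rot: [-0.005, 0.007, -0.707, 0.707]
ft_force: [0.0, 0.1, -1.1]
gripper_width: 0.169
```

```bash
python3 -c "
from h import *
go([556,200.4,155],1)
d=tool('side','spatula');tool('top','spatula')"
```

```text
clk 36.07 tcp [569.1 200.6 216.5] yaw 1.00 down [-0.002 -0.    -1.   ] F [ 0.   0.1 -1.1] w 0.169 turn -0.0
shift xyz tool [13.  61.5 -0. ]
side spatula 276 0.65 slope 82.6 dir [0.128 0.011 0.992] low end [551.6 203.7  79.2] high [568.  205.1 206.8]
side spatula 257 0.35 slope 78.5 dir [0.189 0.062 0.98 ] low end [540.  106.6  17.1] high [554.7 111.4  93.3]
```

Request:
jog_arm(
  plan=[
    [[1,8,0],0],
    [[2,6,0],0],
    [[3,5,0],0],
    [[3,6,0],0],
    [[2,8,0],0],
    [[1,8,0],0],
    [[0,6,0],0],
    [[0,0,0],0],
  ],
)

```text
clock: 36.93
tcp_pos: [556.9, 200.3, 168.6]
ee_rot: [-0.005, 0.007, -0.707, 0.707]
ft_force: [1.7, 1.3, -1.5]
gripper_width: 0.169
```

```bash
python3 -c "
from h import *
go([556,200.4,153],1)
d=tool('side','spatula')"
```

```text
clk 36.93 tcp [556.9 200.3 168.6] yaw 0.99 down [-0.002 -0.    -1.   ] F [ 1.7  1.3 -1.5] w 0.169 turn -0.01
shift xyz tool [ 0.8 15.6 -0.1]
side spatula 176 0.73 slope 83.9 dir [0.007 0.106 0.994] low end [554.4 189.6 -11.8] high [555.6 207.6 157.5]
```

Request:
jog_arm(
  plan=[
    [[0,5,0],0],
    [[0,4,0],0],
    [[0,3,0],0],
    [[0,0,0],0],
    [[0,0,0],0],
  ],
)

```text
clock: 37.45
tcp_pos: [557.5, 200.4, 158.1]
ee_rot: [-0.006, 0.006, -0.707, 0.707]
ft_force: [0.5, 0.4, -0.8]
gripper_width: 0.17
```

Request:
jog_arm(
  plan=[
    [[0,2,0],0],
    [[0,0,0],0],
    [[0,0,0],0],
  ],
)

```text
clock: 37.7
tcp_pos: [557.9, 200.5, 156.8]
ee_rot: [0.006, -0.006, 0.707, -0.707]
ft_force: [1.5, -0.0, 0.8]
gripper_width: 0.171
```

Request:
jog_arm(
  plan=[
    [[0,2,0],0],
    [[0,1,0],0],
    [[0,0,0],0],
    [[0,0,0],0],
  ],
)

```text
clock: 38.03
tcp_pos: [559.9, 200.8, 156.3]
ee_rot: [0.008, -0.004, 0.707, -0.707]
ft_force: [1.9, -0.1, 9.9]
gripper_width: 0.172
```

Request:
jog_arm(
  plan=[
    [[0,1.5,0],0],
    [[0,0,0],0],
    [[0,0,0],0],
  ],
)

```text
clock: 38.28
tcp_pos: [560.9, 200.9, 156.1]
ee_rot: [0.009, -0.003, 0.707, -0.707]
ft_force: [0.8, 0.0, 15.0]
gripper_width: 0.17
```

Request:
jog_arm(
  plan=[
    [[0,-1.5,0],0],
    [[0,0,0],0],
  ],
)

```text
clock: 38.45
tcp_pos: [559.8, 200.8, 156.3]
ee_rot: [0.008, -0.004, 0.707, -0.707]
ft_force: [1.5, 0.8, 9.8]
gripper_width: 0.172
```

Request:
jog_arm(
  plan=[
    [[0,0,0],0],
    [[0,0,0],0],
    [[0,0,0],0],
    [[0,0,0],0],
  ],
  gripper=24,
)

```text
clock: 38.78
tcp_pos: [557.0, 200.4, 152.8]
ee_rot: [-0.006, 0.007, -0.707, 0.707]
ft_force: [-0.2, -0.3, -0.7]
gripper_width: 0.279
```

Request:
jog_arm(
  plan=[
    [[0,-8,0],0],
    [[0,-15,0],0],
    [[0,-25,0],0],
    [[0,-35,0],0],
    [[0,-35,0],0],
    [[0,0,0],0],
  ],
)

```text
clock: 39.28
tcp_pos: [561.2, 201.1, 280.4]
ee_rot: [0.011, -0.002, 0.708, -0.706]
ft_force: [1.2, 0.0, 1.8]
gripper_width: 0.284
```

Request:
jog_arm(
  plan=[
    [[25,-10,0],0],
    [[35,-10,0],0],
    [[35,0,0],0],
    [[35,0,0],0],
    [[25,0,0],0],
    [[0,0,0],0],
    [[0,0,0],0],
  ],
)

```text
clock: 39.87
tcp_pos: [402.1, 198.0, 292.2]
ee_rot: [0.007, -0.006, 0.707, -0.707]
ft_force: [0.8, 0.4, 0.2]
gripper_width: 0.281
```

```bash
python3 -c "
from h import *
go()
for q in('paste_brush','spatula','round_brush','burnisher','stencil_brush'): d=tool('side',q)
P=cloud(d)
for n,x,y in(('paste',557,152.5),('spat',556,200.4),('round',554,296.2),('burn',557,104.6),('sten',555,248)):
    m=(abs(P[...,0]-x)<45)&(abs(P[...,1]-y)<22)&(P[...,2]>95);p=P[m];print(n,len(p),'top z',np.nanmax(p[:,2]))
save(d,'g10.png',(100,60,400,310),2.6)"
```

```text
clk 39.87 tcp [402.1 198.  292.2] yaw 1.05 down [ 0.002  0.    -1.   ] F [0.8 0.4 0.2] w 0.281 turn -0.0
side paste_brush 438 0.87 slope 79.2 dir [0.185 0.03  0.982] low end [559.1 158.4 129.4] high [575.6 161.1 216.9]
side spatula 195 0.62 slope 81.8 dir [ 0.143 -0.009  0.99 ] low end [559.1 203.6 123.3] high [572.6 202.7 216.7]
side spatula 438 0.28 slope 79.8 dir [0.176 0.012 0.984] low end [559.1 158.9 127.2] high [575.2 160.  217.3]
side round_brush 142 0.76 slope 87.8 dir [ 0.027 -0.027  0.999] low end [546.3 300.4 145.4] high [548.2 298.5 213.9]
side stencil_brush 202 0.91 slope 80.7 dir [ 0.14  -0.08   0.987] low end [545.7 256.9 121.7] high [552.4 253.1 169.2]
paste 556 top z 218.001746415823
spat 257 top z 217.1160958929974
round 255 top z 216.4863660226894
burn 117 top z 177.2618517239344
sten 309 top z 168.4247937242402
```

View pics/g10.png

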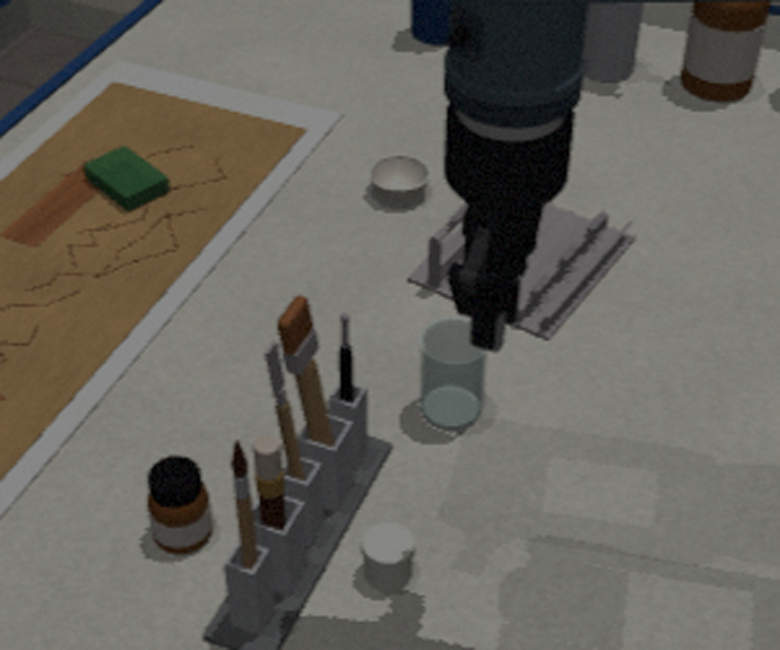

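All three tools stand in their tubes (heads at px 295,315, 275,365 and 238,460), with tops at 216–218 mm against an expected 217. The other objects look to be where they were and the gripper is clear, so I hand the job in.

```bash
python3 -c "
from station import *
print(job_done())"
```

```text
the job is handed in; nothing more can be done
None
```

All three tools are in the stand, handle down and at the bottom of their tubes. The paste brush went in first, into the empty wide tube. The round brush followed, into the outer narrow tube (y ≈ 296), and the spatula into the narrow tube beside the paste brush (y ≈ 200). The gripper could only turn about its own axis, so I took each tool by its head and pushed its butt against the back face of its tube until it was near upright. I then lifted it over and lowered it in.

- **Seating:** the tops measured 218.0 mm (paste brush), 217.1 mm (spatula) and 216.5 mm (round brush). Expected is 217 mm for a tool resting on the tube floor.
- **Lean:** the paste brush and the spatula lean about 8–11° towards the far side by the camera fits. That is slightly more than the few degrees of play the tubes allow, so I take the fits to be a little off. The round brush is upright to about 2°.
- **Everything else:** nothing was dropped, and in the last picture the beaker, jar, pot, dish and the two tools already in the stand look unmoved. I measured only the heights of those two tools, and they fit. The stencil brush was found at 168 mm and the burnisher at 177 mm, though the burnisher was not found by name in the last picture.
- **Limits:** the highest wrist force I read was 15 N, and the clock stood at about 40 s when I handed in. No other check failed.

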